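# Slide a plywood blank out to its saw line

## Task

Get the thin plywood blank ready for sawing: with a fingertip, push it flat against the fence of the bench board and slide it along until the pencil line across it lies right over the open end of the board, the short piece beyond the line sticking out in the air. Only push it - do not lift, carry or tip it - leave it lying flat with its long edge along the fence, and leave the glue bottle, cup and mallet alone.

Things in the scene. Friction and masses are not known exactly. Their poses are not given: they have to be found in the camera images.
- board: Fixed wooden bench board, 160 mm (x) by 300 mm (y), flat top 40 mm up. Origin at table level; the top spans x -90 to +70, y -150 to +150 mm. A dark fence 20 mm thick, 16 mm higher than the top, runs all along the +x side, inner face at x = +50 mm. The open end for the saw is the face at y = -150 mm (robot's right), with no stop. Place and yaw (up to 0.35 rad) vary.
- board_end (a point): Point on the top edge of the board's open end: x = +20 mm, y = -150 mm, z = +40 mm in the board's axes (which it shares).
- blank: Loose thin plywood plate, 60 mm (x) by 170 mm (y), 6 mm thick, about 60 g, lying on the board. Origin: centre of its underside. Starts 14 to 35 mm away from the fence, up to 0.1 rad askew, its line 60 to 135 mm short of the open end. Against the fence its centre is at the board's x = +20 mm; with the line over the open end its centre is at y = -110 mm and it does not tip.
- blank_line (a point): Middle of the dark pencil line, 3 mm wide, straight across the blank's top: at x = 0, y = -40 mm, z = +6 mm from the blank's origin, so 45 mm from its -y end (the end nearer the board's open end). Shares the blank's axes.
- glue: White glue bottle, 52 mm across, 120 mm tall, standing beyond the fence (board's +x side). Origin under its centre. Leave alone.
- cup: White plastic cup, 68 mm across, 75 mm tall, standing on the table past the board's open end. Origin under its centre. Leave alone.
- mallet: Small wooden mallet lying on the table past the other end of the board, head 48 mm thick and 75 mm long, handle along its x, about 180 mm long over all. Origin at table level. Leave alone.
There are look-alikes about, which are no part of the job. Of the things like the blank, leave any that is purple or red; of the rest the larger one is meant.

How it is judged:
By the outcome, as a careful person would: the job done as asked, in the order asked, and still so for the second after the job is handed in, with the robot touching nothing.
It also fails if it takes over 51 s, if anything falls off the work surface, if the arm or the gripper's body presses on something with over 40 N, if the wrist force passes 120 N, or if a joint passes its speed limit or range.

## Robot

A 6-joint arm with a two-finger parallel gripper is mounted at the origin on the work surface. World frame = base frame: x ahead of the robot, y to its left, z up, the work surface at z = 0. Lengths are in m, angles in rad, forces in N, time in s.
With the tool pointing down it reaches from about 0.35 to 0.85 m from the base axis. Payload 8.1 kg.
Tool frame: the origin (TCP) lies on the centre line of the jaws, within the pads' length; the fingertips stand robot.tip_reach ahead of it and the grasp point (between the pads) lies 5 mm behind it (robot.tip_reach is the distance from the TCP to the fingertips, in m); z points along the fingers, y is the direction in which the jaws open and shut (so a half turn about z gives the same grasp; the last joint's range is limited). The gripper opens to 93 mm and grips with 3 to 60 N. Pads are 15 mm wide; open, the fingers measure 128 mm over their backs; the gripper's body (75 mm by 188 mm) begins 65 mm behind the grasp point.
Start: joints at [-1.376, 0.13, 1.488, -0, 1.523, -0.085], TCP at [0.166, -0.577, 0.233] pointing down, gripper open.
Joint ranges: [-2.96, 2.96], [-0.89, 2.26], [0.02, 2.5], [-1.34, 4.48], [0, 2.73], [-2.66, 2.66]. Speed limits (rad/s): [2.39, 2.39, 2.79, 3.14, 3.14, 3.14].

## Interface

Orientations are given as a rotation vector (axis times angle).
In Python, from plant import sensors, read_camera, robot gives the robot as it stands.
- The arm moves only by the tool play_rows, never from a script. Its argument "series" is a list that holds one entry, the list of rows, each a list of 5 numbers: the closure, from -1 (fully open) to 1 (shut), then the shift along the world's x, y, z in m, then the turn about the world's z in rad. A call has 1 to 8 rows; each row is the pose to reach, as a shift and turn from the pose commanded when the call began; what a row does not reach only later rows make up. A row lasts 1/10 s, in which the tool goes at most 50 mm and 8.59 degrees, less where a joint would pass 70% of its speed; a pose out of reach is approached as far as the arm can. A call with a gripper value outside its range is refused whole. The fingers move at their own pace and stop on an object; "force" is the grip in N (left out, the last holds). Time passes only in rows, so rows that repeat a pose let the fingers close. It gives the time, the measured TCP pose, the force and the opening at its end, in the units of the state.
- sensors.read_state(): the state, without advancing time (a new reading comes with each control period).
- read_camera(name): name is "scene" or "top" or "wrist"; returns a dict with "color" (400x640x3 uint8, red, green, blue), "range_z" (400x640 float32, m along the optical axis (not along the pixel's ray), 0 where there is no reading), "intrinsics" (3x3 intrinsics, pixels), "rvec" (rotation vector, rad) and "tvec" (3), from world to camera coordinates, as OpenCV has them. Camera axes: x right, y down, z forward; pixel columns grow to the right and rows downward; lengths in m; the calibration is good to about 2 mm. A picture is of the moment at which its call begins.
- robot.close_job(): hands the job in, once; it reports no verdict.
The state is a dict: "t": time; "q": joint angles; "dq": joint speeds; "joint_torque": joint torques, N m; "tool_pos": TCP position; "orientation": TCP orientation; "force": force on the tool from outside, world axes, zero at the start; "wrist_torque": the same for the moment, N m; "opening": finger opening in m.
Only numpy, scipy, OpenCV 4.12 (cv2) and the standard library are available. Lean on these libraries where they do the work, as an engineer would, in place of code of your own. Each camera call takes 0.05 s, during which the arm holds its last target.

## Working session

There is one attempt and no reset: what is moved stays moved. The work goes in short steps, Python scripts to look and compute and a tool call to move; the robot and the scene stay as the last step left them, time stands still between calls to the robot, and variables do not carry over. Pictures are saved under pics/ and viewed, and the job is handed in when it is done.

Besides the shell and the picture viewer there is one more tool, called by a JSON object that holds its "method" and its "body". play_rows: Moves the arm, as the interface text tells. Its arguments: {"type":"object","properties":{"series":{"type":"array","items":{"type":"array","items":{"type":"array","items":{"type":"number"}}}},"force":{"type":"number"}},"required":["series"]}

```bash
mkdir -p pics
cat > h.py <<'E'
import numpy as np, cv2
from plant import sensors, read_camera, robot
def cam(n):
    c=read_camera(n); R,_=cv2.Rodrigues(np.array(c["rvec"],float)); c["R"]=R; c["t"]=np.array(c["tvec"],float).ravel(); c["K"]=np.array(c["intrinsics"],float); return c
def ray(c,uv,z):
    uv=np.atleast_2d(np.array(uv,float)); d=np.c_[uv,np.ones(len(uv))]@np.linalg.inv(c["K"]).T@c["R"]
    o=-c["R"].T@c["t"]; return o+d*((z-o[2])/d[:,2])[:,None]
def proj(c,P):
    p=np.atleast_2d(P)@c["R"].T+c["t"]; p=p@c["K"].T; return p[:,:2]/p[:,2:]
def save(c,f,crop=None,s=1):
    im=c["color"][:,:,::-1]
    if crop: im=im[crop[1]:crop[3],crop[0]:crop[2]]
    cv2.imwrite(f,cv2.resize(im,None,fx=s,fy=s,interpolation=cv2.INTER_NEAREST))
E
python3 - <<'E'
from h import *
for n in("top","scene"):
    c=cam(n); save(c,f"pics/{n}0.png"); print(n,-c["R"].T@c["t"],c["K"][0,0])
    np.savez(f"{n}0.npz",color=c["color"],range_z=c["range_z"],R=c["R"],t=c["t"],K=c["K"])
s=sensors.read_state(); print(s["t"],s["tool_pos"],s["orientation"],s["force"],s["opening"],robot.tip_reach)
E
```

```text
top [0.37417519 0.03036487 0.89504768] 362.8665688718712
scene [1.00638905 0.25893509 0.71336597] 361.52740183992387
0.1 [ 0.16560211 -0.57618278  0.23169198] [-3.10925313e+00 -4.37795457e-01  1.91136035e-04] [-0.10133249 -0.0626066   0.03420842] 0.09289120676352938 0.014
```

View pics/top0.png

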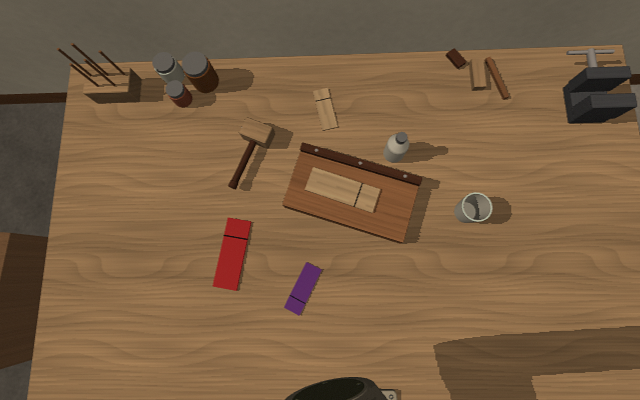

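View pics/scene0.png

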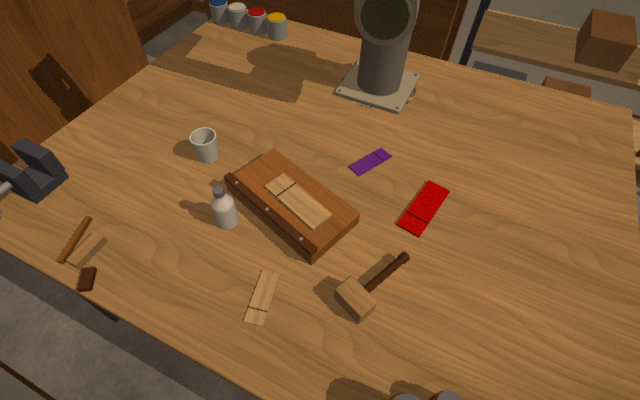

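Candidates in the top view are the plywood plate on the board (343,190), a smaller plywood plate on the table (325,109), a red plate (233,254) and a purple plate (303,289). Red and purple are excluded, and of the other two the larger is the one on the board at (343,190). I'll check that with a crop and measure it.

```bash
cat >> h.py <<'E'
def blankmask(c,lo=(10,40,120),hi=(25,125,255)):
    hsv=cv2.cvtColor(c["color"],cv2.COLOR_RGB2HSV); return hsv
E
python3 - <<'E'
from h import *
z=np.load("top0.npz"); c={k:z[k] for k in z}
save(c,"pics/crop0.png",(270,130,440,250),4)
hsv=cv2.cvtColor(c["color"],cv2.COLOR_RGB2HSV)
for p in [(330,185),(345,190),(370,198),(360,195),(320,210),(390,220),(330,155),(326,110)]: print(p,c["color"][p[1],p[0]],hsv[p[1],p[0]],c["range_z"][p[1],p[0]])
E
```

```text
(330, 185) [153 122  86] [ 16 112 153] 0.86873424
(345, 190) [148 118  83] [ 16 112 148] 0.86530447
(370, 198) [150 119  83] [ 16 114 150] 0.8586032
(360, 195) [153 121  85] [ 16 113 153] 0.862979
(320, 210) [125  81  49] [ 13 155 125] 0.8653124
(390, 220) [131  85  50] [ 13 158 131] 0.8547552
(330, 155) [64 36 23] [ 10 163  64] 0.8749998
(326, 110) [152 121  85] [ 16 112 152] 0.9559344
```

View pics/crop0.png

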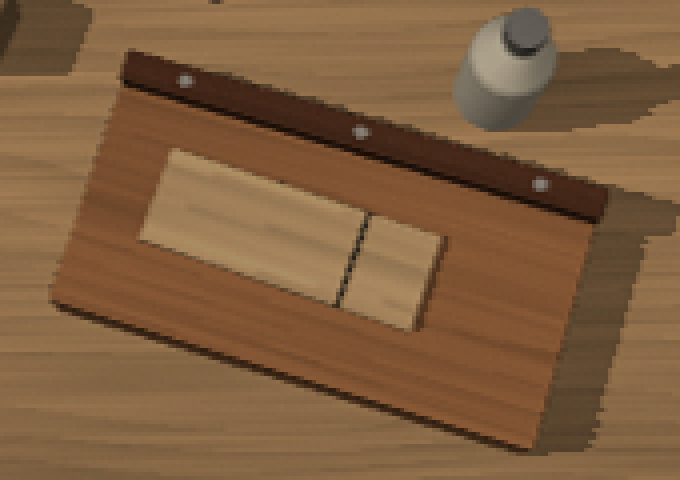

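The crop confirms it. The blank's line crosses at crop (353,260), which is full-frame (358,195), and the fence is on the upper side. The open end is the right edge, at crop (565,335).

```bash
cat >> h.py <<'E'
def comp(m,uv):
    n,l=cv2.connectedComponents(m.astype(np.uint8)); 
    return l==l[uv[1],uv[0]]
def seg(c,x0=265,x1=440,y0=125,y1=260):
    hsv=cv2.cvtColor(c["color"],cv2.COLOR_RGB2HSV).astype(int); roi=np.zeros(hsv.shape[:2],bool); roi[y0:y1,x0:x1]=1
    V=hsv[...,2];S=hsv[...,1];H=hsv[...,0]
    return hsv,roi
def measblank(c,zt=0.046):
    hsv,roi=seg(c); 
    m=roi&(hsv[...,1]<130)&(hsv[...,2]>125)&(hsv[...,0]>=14)
    m=cv2.morphologyEx(m.astype(np.uint8),cv2.MORPH_CLOSE,np.ones((5,5)))
    return m
E
python3 - <<'E'
from h import *
z=np.load("top0.npz"); c={k:z[k] for k in z}
hsv=cv2.cvtColor(c["color"],cv2.COLOR_RGB2HSV)
for p in [(270,180),(430,240),(350,240),(280,210),(415,235),(300,185),(340,165)]: print(p,hsv[p[1],p[0]])
# height map from range
v,u=np.mgrid[0:400,0:640]; P=np.stack([(u-c["K"][0,2])/c["K"][0,0],(v-c["K"][1,2])/c["K"][1,1],np.ones_like(u)],-1)*c["range_z"][...,None]
W=(P-c["t"])@c["R"]; h=W[...,2]
for p in [(345,190),(320,210),(390,220),(362,163),(326,110),(300,240),(397,150),(476,200)]: print(p,W[p[1],p[0]].round(4))
E
```

```text
(270, 180) [ 15 120 157]
(430, 240) [ 16 123 135]
(350, 240) [ 15 121 139]
(280, 210) [ 15 120 140]
(415, 235) [ 16 125  92]
(300, 185) [ 13 154 119]
(340, 165) [ 12 154 116]
(345, 190) [ 0.5595 -0.0051  0.0475]
(320, 210) [0.5134 0.0554 0.0408]
(390, 220) [ 0.4867 -0.1091  0.0396]
(362, 163) [ 0.6225 -0.047   0.057 ]
(326, 110) [0.7862 0.037  0.0018]
(300, 240) [0.446  0.1068 0.0024]
(397, 150) [ 0.6436 -0.1262  0.0847]
(476, 200) [ 0.531  -0.3137  0.037 ]
```

```bash
cat >> h.py <<'E'
def fitline(P):
    vx,vy,x,y=cv2.fitLine(P.astype(np.float32),cv2.DIST_HUBER,0,0.001,0.001).ravel(); return np.array([x,y]),np.array([vx,vy])
def edges(cnt,c,zt,trim=0.15):
    """world-plane quad of contour: refine each side of the minAreaRect-like quad by line fit, return corners"""
    W=ray(c,cnt,zt)[:,:2]; r=cv2.minAreaRect((W*1000).astype(np.float32)); b=cv2.boxPoints(r)/1000
    L=[]
    for i in range(4):
        p,q=b[i],b[(i+1)%4]; d=(q-p);l=np.linalg.norm(d);d/=l;n=np.array([-d[1],d[0]])
        s=(W-p)@d; e=np.abs((W-p)@n); k=(s>trim*l)&(s<(1-trim)*l)&(e<.006)
        L.append(fitline(W[k]))
    C=[]
    for i in range(4):
        (p,d),(q,f)=L[i-1],L[i]; a=np.linalg.solve(np.c_[d,-f],q-p); C.append(p+a[0]*d)
    return np.array(C),L
def bigcnt(m): 
    cs,_=cv2.findContours(m.astype(np.uint8),cv2.RETR_EXTERNAL,cv2.CHAIN_APPROX_NONE); k=max(cs,key=cv2.contourArea); return k[:,0,:]
E
python3 - <<'E'
from h import *
z=np.load("top0.npz"); c={k:z[k] for k in z}
hsv,roi=seg(c)
bm=roi&(hsv[...,1]>137)&(hsv[...,2]>90)&(hsv[...,0]<15)
C=bigcnt(cv2.morphologyEx(bm.astype(np.uint8),cv2.MORPH_OPEN,np.ones((3,3))))
Q,L=edges(C,c,.04); print("board quad\n",Q.round(4),[np.linalg.norm(Q[i]-Q[i-1]).round(4) for i in range(4)],[np.degrees(np.arctan2(l[1][1],l[1][0])).round(2) for l in L])
inside=np.zeros((400,640),np.uint8); cv2.fillPoly(inside,[C],1)
pm=(inside>0)&(hsv[...,1]<135)&(hsv[...,2]>110)
pm=cv2.morphologyEx(pm.astype(np.uint8),cv2.MORPH_CLOSE,np.ones((5,5)))
B=bigcnt(pm)
Q2,L2=edges(B,c,.046); print("blank\n",Q2.round(4),[np.linalg.norm(Q2[i]-Q2[i-1]).round(4) for i in range(4)],[np.degrees(np.arctan2(l[1][1],l[1][0])).round(2) for l in L2])
pi=np.zeros((400,640),np.uint8); cv2.fillPoly(pi,[B],1); pi=cv2.erode(pi,np.ones((5,5)))
lm=(pi>0)&(hsv[...,2]<115); y,x=np.nonzero(lm); W=ray(c,np.c_[x,y],.046)[:,:2]; p,d=fitline(W); print("line",p,np.degrees(np.arctan2(d[1],d[0])),len(x), np.ptp(W@d))
# fence: dark
fm=roi&(hsv[...,2]<85)&(hsv[...,1]>140); fm=comp(cv2.morphologyEx(fm.astype(np.uint8),cv2.MORPH_OPEN,np.ones((3,3))),(330,155)); F=bigcnt(fm)
Q3,L3=edges(F,c,.056); print("fence\n",Q3.round(4),[np.linalg.norm(Q3[i]-Q3[i-1]).round(4) for i in range(4)],[np.degrees(np.arctan2(l[1][1],l[1][0])).round(2) for l in L3])
E
```

```text
board quad
 [[ 0.4353 -0.1355]
 [ 0.5665 -0.1793]
 [ 0.6605  0.1022]
 [ 0.5301  0.1463]] [np.float32(0.2974), np.float32(0.1383), np.float32(0.2968), np.float32(0.1377)] [np.float32(-18.47), np.float32(71.53), np.float32(-18.71), np.float32(71.4)]
blank
 [[ 0.5062 -0.0675]
 [ 0.561  -0.0872]
 [ 0.6193  0.0706]
 [ 0.5641  0.0926]] [np.float32(0.1703), np.float32(0.0582), np.float32(0.1682), np.float32(0.0594)] [np.float32(-19.74), np.float32(69.71), np.float32(-21.77), np.float32(70.11)]
line [ 0.5475444  -0.03475721] -20.764301 34 0.04465984101397358
fence
 [[ 0.5647 -0.1773]
 [ 0.584  -0.1857]
 [ 0.6782  0.0959]
 [ 0.6577  0.1006]] [np.float32(0.293), np.float32(0.021), np.float32(0.2969), np.float32(0.0211)] [np.float32(-23.55), np.float32(71.5), np.float32(-12.86), np.float32(71.5)]
```

{"method": "play_rows", "body": {"series": [[[1,0.346,0.593,0,-0.602],[1,0.346,0.593,0,-0.602],[1,0.346,0.593,0,-0.602],[1,0.346,0.593,0,-0.602],[1,0.346,0.593,0,-0.602],[1,0.346,0.593,0,-0.602],[1,0.346,0.593,0,-0.602],[1,0.346,0.593,0,-0.602]]], "force": 20}}

```text
t: 0.9
tool_pos: [0.3659, -0.2325, 0.2325]
orientation: [-3.101, 0.505, -0.0]
force: [0.8, -0.5, -0.5]
opening: 0.0341
```

{"method": "play_rows", "body": {"series": [[[1,0.145,0.2485,0,0],[1,0.145,0.2485,0,0],[1,0.145,0.2485,0,0],[1,0.145,0.2485,0,0],[1,0.145,0.2485,0,0],[1,0.145,0.2485,0,0],[1,0.145,0.2485,-0.04,0],[1,0.145,0.2485,-0.08,0]]]}}

```text
t: 1.7
tool_pos: [0.5118, 0.0154, 0.1527]
orientation: [-3.101, 0.499, -0.004]
force: [0.1, 0.4, -0.2]
opening: 0.0007
```

Run:
```python
from h import *
s=sensors.read_state(); print(s["t"],s["tool_pos"],s["orientation"],s["force"],s["opening"],s["q"])
c=cam("wrist"); save(c,"pics/w1.png"); c=cam("scene"); save(c,"pics/s1.png")
```

```text
1.7 [0.51183416 0.01544452 0.15265104] [-3.10135012  0.49945795 -0.00449094] [ 0.14873795  0.44253809 -0.21136285] 0.0007016232793243854 [-7.00041754e-02 -5.86317519e-02  1.82969879e+00  2.23719915e-05
  1.36765284e+00  1.82013634e+00]
```

View pics/w1.png

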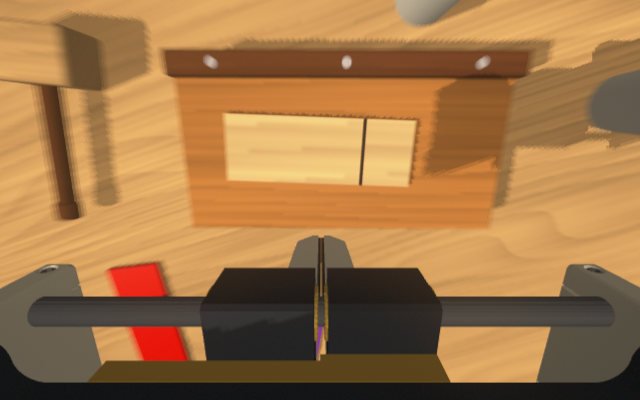

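View pics/s1.png

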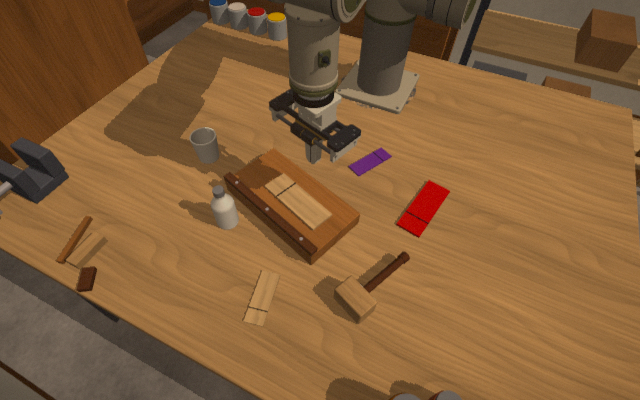

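The wrist view shows the blank at (223–417, 113–186) lined up with the board. The fence is along y≈63 and the fingertips are at (320,240), clear of the blank on its near side. Next I lower the tip to blank height.

{"method": "play_rows", "body": {"series": [[[1,0,0,-0.04,0],[1,0,0,-0.07,0],[1,0,0,-0.085,0],[1,0,0,-0.096,0],[1,0,0,-0.096,0]]]}}

```text
t: 2.3
tool_pos: [0.5103, 0.0138, 0.0566]
orientation: [3.101, -0.505, -0.001]
force: [0.7, -0.7, -0.6]
opening: 0.0005
```

Run:
```python
from h import *
s=sensors.read_state(); print(s["t"],s["tool_pos"],s["orientation"],s["force"])
c=cam("wrist"); save(c,"pics/w2.png")
```

```text
2.3 [0.51031123 0.01381095 0.0565725 ] [ 3.10072917e+00 -5.04574459e-01 -1.49095073e-03] [ 0.71051311 -0.70069428 -0.5616155 ]
```

View pics/w2.png

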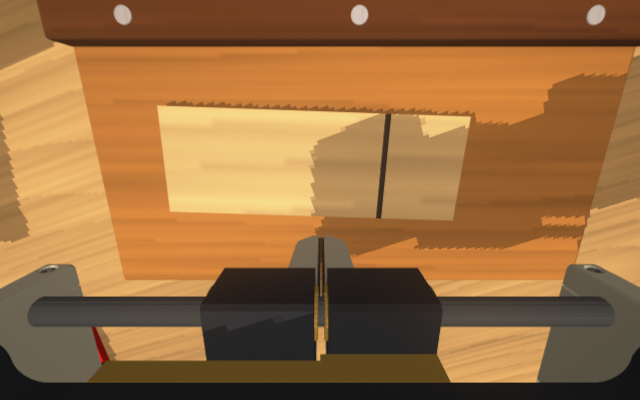

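{"method": "play_rows", "body": {"series": [[[1,0.0076,-0.0025,0,0],[1,0.0123,-0.0041,0,0],[1,0.0171,-0.0057,0,0],[1,0.0209,-0.007,0,0],[1,0.0247,-0.0083,0,0],[1,0.0285,-0.0095,0,0],[1,0.0323,-0.0108,0,0],[1,0.0361,-0.0121,0,0]]]}}

```text
t: 3.15
tool_pos: [0.5468, 0.0018, 0.0566]
orientation: [-3.101, 0.504, 0.0]
force: [-0.7, -0.3, 0.3]
opening: 0.0005
```

Run:
```python
from h import *
s=sensors.read_state(); print(s["t"],s["tool_pos"],s["orientation"],s["force"])
c=cam("wrist"); save(c,"pics/w3.png")
```

```text
3.15 [0.54684045 0.00183868 0.05661033] [-3.10091241e+00  5.03833601e-01  2.12404595e-04] [-0.68940062 -0.2824285   0.25443441]
```

View pics/w3.png

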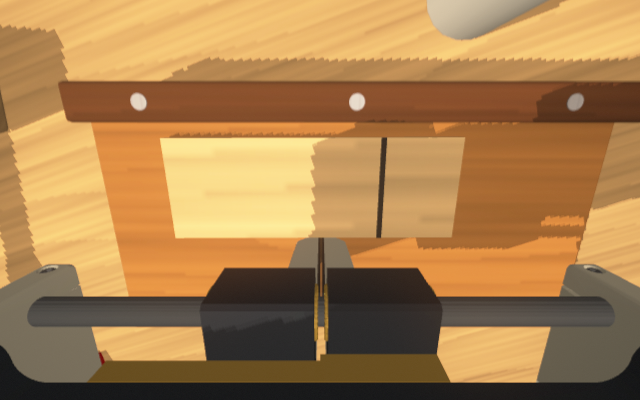

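The blank is now parallel to the fence, with a small gap left (the blank's edge at row 138, the fence at row 122). I'll close it slowly and watch the force.

{"method": "play_rows", "body": {"series": [[[1,0.0019,-0.0006,0,0],[1,0.0038,-0.0013,0,0],[1,0.0057,-0.0019,0,0],[1,0.0071,-0.0024,0,0],[1,0.0076,-0.0025,0,0]]]}}

```text
t: 3.7
tool_pos: [0.5542, -0.0006, 0.0567]
orientation: [-3.101, 0.504, 0.0]
force: [-1.4, 1.0, 0.4]
opening: 0.0005
```

Run:
```python
from h import *
s=sensors.read_state(); print(s["t"],s["tool_pos"],s["orientation"],s["force"])
c=cam("wrist"); save(c,"pics/w4.png")
```

```text
3.7 [ 0.55421102 -0.00060463  0.0566701 ] [-3.10089701e+00  5.03940106e-01  3.28908104e-04] [-1.44473677  1.04736584  0.44052749]
```

View pics/w4.png

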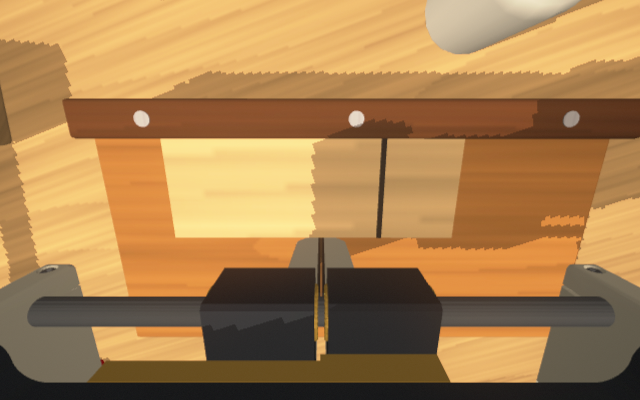

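{"method": "play_rows", "body": {"series": [[[1,0.0009,-0.0003,0,0],[1,0.0019,-0.0006,0,0],[1,0.0019,-0.0006,0,0]]]}}

```text
t: 4.05
tool_pos: [0.5544, -0.0007, 0.0565]
orientation: [-3.101, 0.504, 0.006]
force: [-8.6, 2.2, 6.9]
opening: 0.0009
```

Contact with the fence: the force rose to about 9 N and the finger stopped moving. Now I back off and raise the tool, then check and measure.

{"method": "play_rows", "body": {"series": [[[1,-0.006,0.002,0,0],[1,-0.019,0.0063,0,0],[1,-0.019,0.0063,0.03,0],[1,-0.019,0.0063,0.07,0],[1,-0.019,0.0063,0.1,0],[1,-0.019,0.0063,0.1,0]]]}}

```text
t: 4.65
tool_pos: [0.5405, 0.0049, 0.1625]
orientation: [-3.1, 0.504, -0.015]
force: [0.9, 0.0, -0.3]
opening: 0.0004
```

Run:
```python
from h import *
s=sensors.read_state(); print(s["t"],s["tool_pos"],s["orientation"],s["force"])
c=cam("wrist"); save(c,"pics/w5.png"); np.savez("w5.npz",**{k:c[k] for k in("color","range_z","R","t","K")})
c=cam("top"); save(c,"pics/t5.png",(260,120,460,270),4)
```

```text
4.65 [0.54050007 0.00488195 0.16249439] [-3.10019001  0.50365122 -0.01544964] [ 0.88124513  0.04886347 -0.33941213]
```

View pics/w5.png

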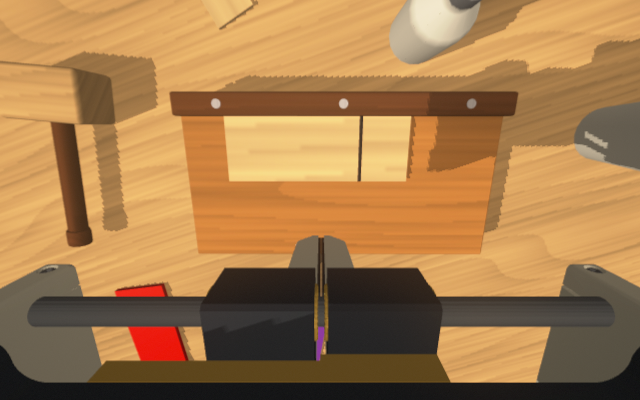

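View pics/t5.png

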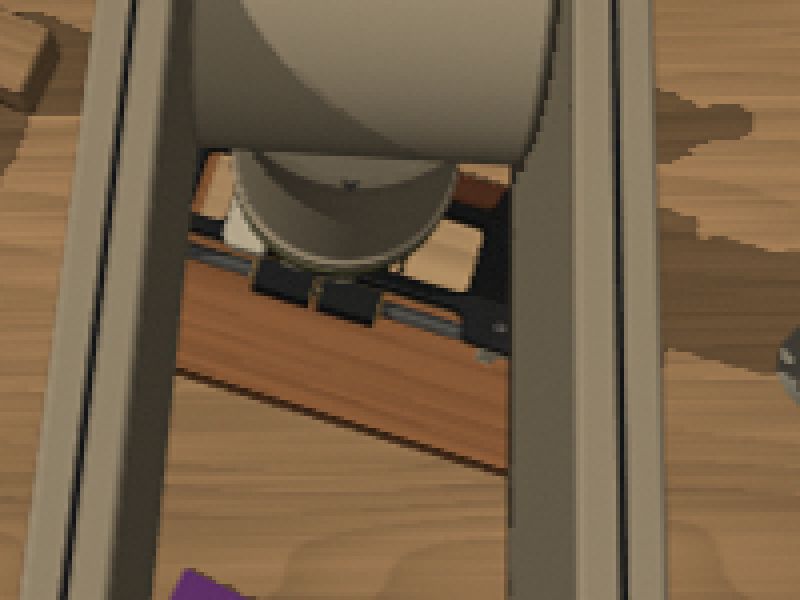

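The wrist view shows the blank flush with the fence along row 116. Its line is at x≈360, the left end at x≈226 and the board's open end at x≈502→481. Next I turn these pixels into metres.

```bash
cat >> h.py <<'E'
def wristmeas(c,verbose=True):
    hsv=cv2.cvtColor(c["color"],cv2.COLOR_RGB2HSV).astype(int)
    return hsv
E
python3 - <<'E'
from h import *
z=np.load("w5.npz"); c={k:z[k] for k in z}
hsv=wristmeas(c)
for p in [(250,150),(400,150),(250,220),(460,200),(465,150),(520,230),(190,200)]: print(p,hsv[p[1],p[0]])
for r in (130,150,170,200,230):
    a=c["color"][r].astype(int).sum(1); g=np.abs(np.diff(a)); i=[k for k in range(170,520) if g[k]>70]; print(r,[(k,a[k],a[k+1]) for k in i][:14])
E
```

```text
(250, 150) [ 18 126 234]
(400, 150) [ 19 124 238]
(250, 220) [ 14 182 218]
(460, 200) [ 14 181 218]
(465, 150) [ 14 177 150]
(520, 230) [ 16 142 217]
(190, 200) [ 18 137 235]
130 [(224, np.int64(438), np.int64(521)), (358, np.int64(557), np.int64(356)), (359, np.int64(356), np.int64(196)), (361, np.int64(176), np.int64(328)), (362, np.int64(328), np.int64(528)), (409, np.int64(544), np.int64(374)), (410, np.int64(374), np.int64(299)), (413, np.int64(298), np.int64(388)), (436, np.int64(381), np.int64(310))]
150 [(184, np.int64(537), np.int64(465)), (225, np.int64(396), np.int64(479)), (226, np.int64(479), np.int64(552)), (357, np.int64(550), np.int64(406)), (358, np.int64(406), np.int64(230)), (361, np.int64(241), np.int64(512)), (407, np.int64(557), np.int64(424)), (408, np.int64(424), np.int64(313)), (511, np.int64(333), np.int64(441))]
170 [(227, np.int64(394), np.int64(528)), (356, np.int64(585), np.int64(512)), (357, np.int64(512), np.int64(283)), (358, np.int64(283), np.int64(176)), (360, np.int64(175), np.int64(542)), (406, np.int64(496), np.int64(344)), (410, np.int64(292), np.int64(366)), (506, np.int64(338), np.int64(455))]
200 [(191, np.int64(484), np.int64(413)), (501, np.int64(403), np.int64(474))]
230 []
```

```bash
cat >> h.py <<'E'
O=np.array([.5669,-.0228]); EY=np.array([np.cos(np.radians(71.5)),np.sin(np.radians(71.5))]); EX=np.array([EY[1],-EY[0]])
def tob(P): d=P-O; return np.c_[d@EX,d@EY]
def wm(c):
    hsv=wristmeas(c); H,S,V=hsv[...,0],hsv[...,1],hsv[...,2]
    bd=(S>158)&(H<=15)&(V>110); bd=cv2.morphologyEx(bd.astype(np.uint8),cv2.MORPH_OPEN,np.ones((3,3))); bd[255:]=0
    bl=(S<136)&(V>110); bl=cv2.morphologyEx(bl.astype(np.uint8),cv2.MORPH_OPEN,np.ones((3,3)))
    return bd,bl
E
python3 - <<'E'
from h import *
z=np.load("w5.npz"); c={k:z[k] for k in z}
hsv=wristmeas(c); bd,bl=wm(c)
# right end of board per row, line, blank ends
def rows(f,rr,zt):
    P=np.array([(f(r),r) for r in rr],float); return tob(ray(c,P,zt)[:,:2])
bdl=cv2.morphologyEx(bd,cv2.MORPH_CLOSE,np.ones((3,3)))
re=rows(lambda r:np.nonzero(bdl[r,:540])[0].max()+.5,range(185,230),.04); le=rows(lambda r:np.nonzero(bdl[r,150:])[0].min()+149.5,range(150,240),.04)
def line(r):
    v=hsv[r,340:380,2].astype(float); w=np.clip(v.max()*.9-v,0,None)*(v<v.max()*.85); return 340+(w*np.arange(40)).sum()/w.sum()
ln=rows(line,range(125,178),.046)
def bends(r):
    s=hsv[r,:,1]; return s
lb=rows(lambda r:200+np.nonzero(hsv[r,200:300,1]<145)[0].min()-.5,range(125,178),.046)
rb=rows(lambda r:370+np.nonzero(hsv[r,370:440,1]<145)[0].max()+.5,range(125,178),.046)
for n,a in (("board-end",re),("board+end",le),("line",ln),("blank+y",lb),("blank-y",rb)): print(n,np.median(a,0).round(4),a[:,1].std().round(5), "slope",np.polyfit(a[:,0],a[:,1],1)[0].round(4))
E
```

```text
board-end [-0.0374 -0.1509] 0.00029 slope 0.0025
board+end [-0.0247  0.1469] 0.00031 slope -0.0018
line [ 0.0187 -0.0192] 5e-05 slope 0.0002
blank+y [0.0186 0.1055] 0.00028 slope -0.0024
blank-y [ 0.0188 -0.0639] 0.00027 slope -0.0005
```

The line is 131.7 mm short of the open end and the blank's +y end is at board y≈105 mm. That fits the stated 60–135 mm range and the 170 mm length, and the blank is square to within 0.15°. Next I go behind the +y end.

{"method": "play_rows", "body": {"series": [[[1,0.03,0.033,0,0],[1,0.06,0.066,0,0],[1,0.087,0.0965,0,0],[1,0.087,0.0965,0,0],[1,0.087,0.0965,-0.03,0],[1,0.087,0.0965,-0.07,0],[1,0.087,0.0965,-0.07,0]]]}}

```text
t: 5.45
tool_pos: [0.6179, 0.1009, 0.0781]
orientation: [3.097, -0.503, -0.021]
force: [-1.2, -0.3, -1.3]
opening: 0.001
```

Run:
```python
from h import *
s=sensors.read_state(); print(s["t"],s["tool_pos"],s["orientation"],s["force"],tob(s["tool_pos"][None,:2] if hasattr(s["tool_pos"],'shape') else np.array([s["tool_pos"][:2]])))
c=cam("wrist"); save(c,"pics/w6.png"); c=cam("scene"); save(c,"pics/s6.png",(150,100,470,340),2)
```

```text
5.45 [0.61791145 0.10086652 0.07813441] [ 3.09746327 -0.50339079 -0.02104026] [-1.18953034 -0.27110788 -1.28752186] [[0.0091354  0.13346206]]
```

View pics/w6.png

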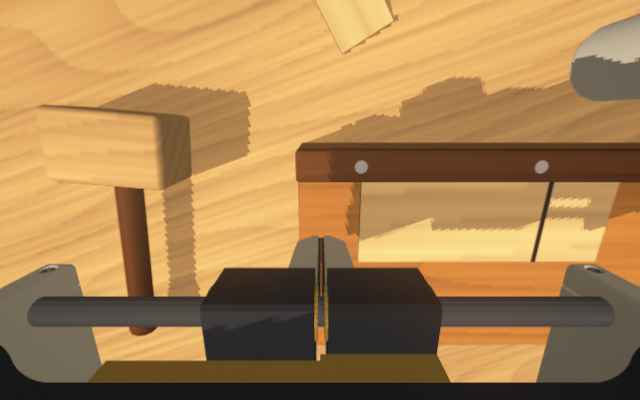

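View pics/s6.png

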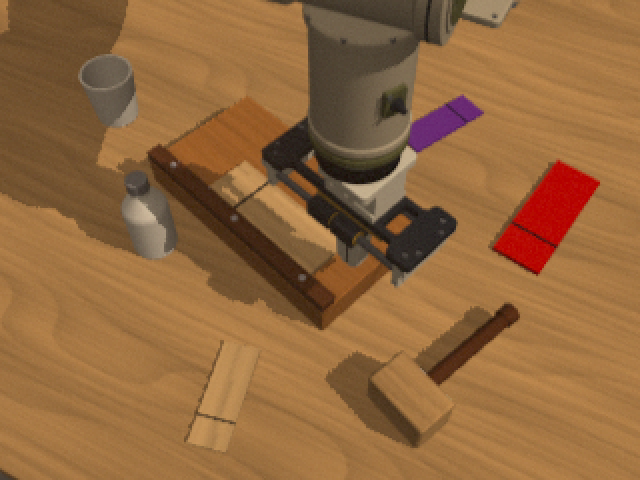

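{"method": "play_rows", "body": {"series": [[[1,0,0,0,0],[1,0,0,0,0]]]}}

```text
t: 5.75
tool_pos: [0.6256, 0.1016, 0.0893]
orientation: [-3.1, 0.504, -0.006]
force: [0.4, -1.1, -0.8]
opening: 0.0003
```

{"method": "play_rows", "body": {"series": [[[1,0,0,-0.01,0],[1,0,0,-0.02,0],[1,0,0,-0.027,0],[1,0,0,-0.031,0],[1,0,0,-0.033,0],[1,0,0,-0.033,0]]]}}

```text
t: 6.35
tool_pos: [0.6234, 0.1016, 0.0543]
orientation: [3.1, -0.504, -0.003]
force: [-7.8, -0.7, 10.5]
opening: 0.0008
```

Run:
```python
from h import *
s=sensors.read_state(); print(s["t"],s["tool_pos"],s["orientation"],s["force"],tob(np.array([s["tool_pos"][:2]])))
c=cam("wrist"); save(c,"pics/w7.png")
```

```text
6.35 [0.62337893 0.1015535  0.05432071] [ 3.10040390e+00 -5.03747230e-01 -2.77763565e-03] [-7.76414736 -0.71697477 10.46322975] [[0.01410236 0.13584839]]
```

View pics/w7.png

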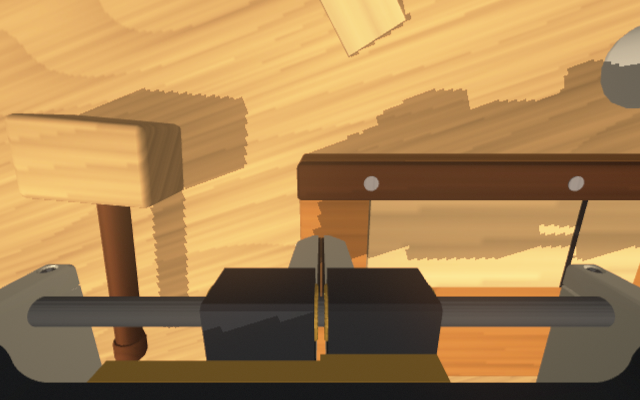

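The tip is touching the board top (10 N). I'll raise it by 3 mm and let it settle.

{"method": "play_rows", "body": {"series": [[[1,0,0,0.003,0],[1,0,0,0.003,0],[1,0,0,0.003,0]]]}}

```text
t: 6.7
tool_pos: [0.6242, 0.1016, 0.0565]
orientation: [-3.101, 0.504, -0.0]
force: [0.2, -0.0, -1.1]
opening: 0.0007
```

{"method": "play_rows", "body": {"series": [[[1,-0.0019,-0.0057,0,0],[1,-0.0038,-0.0114,0,0],[1,-0.0057,-0.0171,0,0],[1,-0.0079,-0.0237,0,0],[1,-0.0102,-0.0303,0,0],[1,-0.0124,-0.037,0,0],[1,-0.0146,-0.0436,0,0],[1,-0.0168,-0.0503,0,0]]]}}

```text
t: 7.5
tool_pos: [0.6071, 0.0507, 0.0567]
orientation: [-3.101, 0.504, -0.0]
force: [-0.4, 0.6, -0.1]
opening: 0.0003
```

Run:
```python
from h import *
s=sensors.read_state(); print(s["t"],s["tool_pos"],s["orientation"],s["force"],tob(np.array([s["tool_pos"][:2]])))
c=cam("wrist"); save(c,"pics/w8.png")
```

```text
7.5 [0.60709543 0.05068989 0.0567022 ] [-3.10084992e+00  5.04144378e-01 -6.58574005e-05] [-0.39902673  0.62243803 -0.09150937] [[0.01479959 0.0824464 ]]
```

View pics/w8.png

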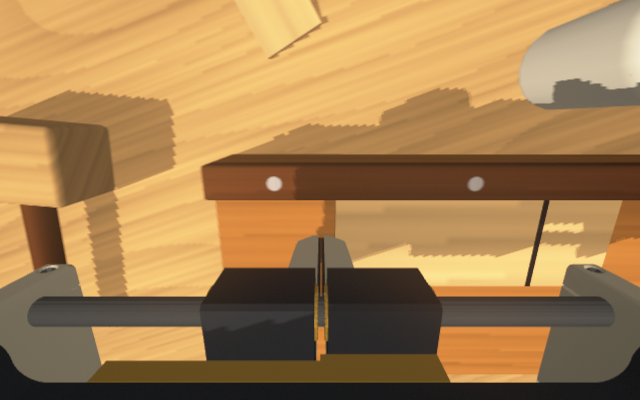

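The blank is sliding along the fence and still flush, with its trailing end at (336,200–290). I'll push it on.

{"method": "play_rows", "body": {"series": [[[1,-0.0025,-0.0076,0,0],[1,-0.0054,-0.0161,0,0],[1,-0.0083,-0.0247,0,0],[1,-0.0111,-0.0332,0,0],[1,-0.014,-0.0417,0,0],[1,-0.0168,-0.0503,0,0],[1,-0.0197,-0.0588,0,0],[1,-0.0216,-0.0645,0,0]]]}}

```text
t: 8.35
tool_pos: [0.5854, -0.0141, 0.0567]
orientation: [3.101, -0.504, 0.0]
force: [1.1, 0.1, 1.3]
opening: 0.0006
```

Run:
```python
from h import *
s=sensors.read_state(); print(s["t"],s["tool_pos"],s["orientation"],s["force"],tob(np.array([s["tool_pos"][:2]])))
c=cam("wrist"); save(c,"pics/w9.png")
np.savez("w9.npz",**{k:c[k] for k in("color","range_z","R","t","K")})
c=cam("scene"); save(c,"pics/s9.png",(150,100,470,340),2)
```

```text
8.35 [ 0.58543493 -0.01409827  0.0567055 ] [ 3.10073251e+00 -5.04499329e-01  5.96448463e-05] [1.13960291 0.06288104 1.27162981] [[0.01481602 0.01413328]]
```

View pics/w9.png

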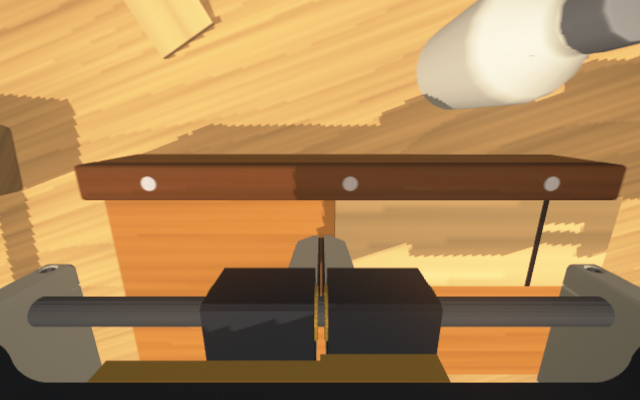

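View pics/s9.png

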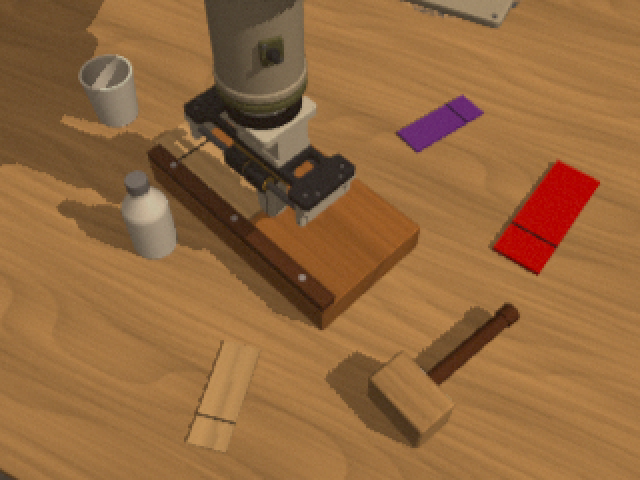

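Run:
```python
from h import *
z=np.load("w9.npz"); c={k:z[k] for k in z}
save(c,"pics/w9c.png",(480,140,640,390),3 if 0 else 2)
hsv=wristmeas(c)
P=[]
for r in range(212,280):
    v=hsv[r,515:560,2].astype(float); w=np.clip(v.max()*.6-v,0,None); P.append((515+(w*np.arange(45)).sum()/w.sum(),r))
a=tob(ray(c,P,.046)[:,:2]); print("line",np.median(a,0),np.polyfit(a[:,0],a[:,1],1))
print("fence -end top inner px625,166:",tob(ray(c,[(626,166)],.056)[:,:2]),"fence+end",tob(ray(c,[(76,166)],.056)[:,:2]))
print("proj board end",proj(c,[np.r_[O+x*EX-.15*EY,.04] for x in(-.09,0,.05)]))
```

```text
line [ 0.01877745 -0.12067635] [ 0.00246149 -0.12070664]
fence -end top inner px625,166: [[ 0.06992025 -0.15112966]] fence+end [[0.06992813 0.14500253]]
proj board end [[538.48559603 375.51273094]
 [567.63990093 267.79295648]
 [587.48181831 194.48073479]]
```

View pics/w9c.png

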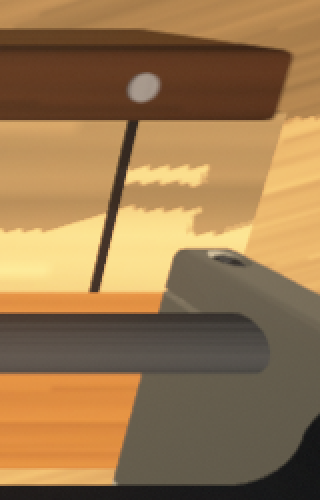

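The line is at board y −120.7 mm and the open end at −150.9 mm in the same wrist frame, so about 30 mm remains. I'll push 24 mm and re-measure.

{"method": "play_rows", "body": {"series": [[[1,-0.0016,-0.0047,0,0],[1,-0.0032,-0.0095,0,0],[1,-0.0048,-0.0142,0,0],[1,-0.0063,-0.019,0,0],[1,-0.0073,-0.0218,0,0],[1,-0.0076,-0.0228,0,0],[1,-0.0076,-0.0228,0,0]]]}}

```text
t: 9.15
tool_pos: [0.578, -0.0362, 0.0567]
orientation: [3.101, -0.504, 0.0]
force: [-0.5, -1.0, 0.2]
opening: 0.0004
```

Run:
```python
from h import *
s=sensors.read_state(); print(s["t"],s["tool_pos"],s["orientation"],s["force"],tob(np.array([s["tool_pos"][:2]])))
c=cam("wrist"); save(c,"pics/w10.png")
np.savez("w10.npz",**{k:c[k] for k in("color","range_z","R","t","K")})
hsv=wristmeas(c);P=[]
for r in range(212,280):
    v=hsv[r,515:560,2].astype(float); w=np.clip(v.max()*.6-v,0,None); P.append((515+(w*np.arange(45)).sum()/w.sum(),r))
a=tob(ray(c,P,.046)[:,:2]); print("line",np.median(a,0),np.polyfit(a[:,0],a[:,1],1))
print("proj board end",proj(c,[np.r_[O+x*EX-.151*EY,.04] for x in(-.09,-.02,0,.05)]))
c=cam("scene"); save(c,"pics/s10.png",(170,120,330,240),4)
```

```text
9.15 [ 0.57804862 -0.03620256  0.05666338] [ 3.10078652e+00 -5.04356485e-01  2.19041456e-06] [-0.48290195 -0.9930784   0.17117567] [[ 0.0148252  -0.00917245]]
line [ 0.01880836 -0.14432959] [ 0.00193685 -0.14435121]
proj board end [[508.73620816 375.56623176]
 [527.77240615 294.20122469]
 [533.93998768 267.83958907]
 [551.09481609 194.51598026]]
```

View pics/w10.png

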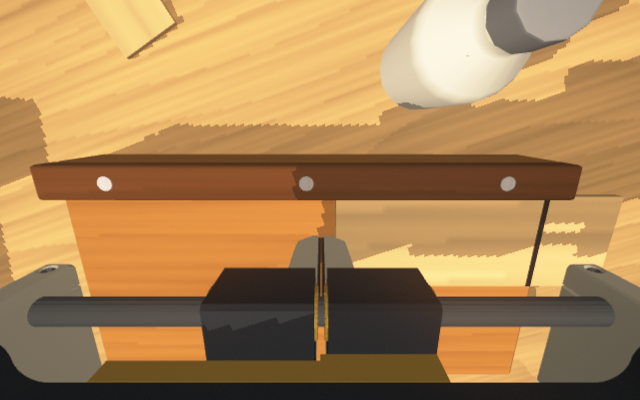

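View pics/s10.png

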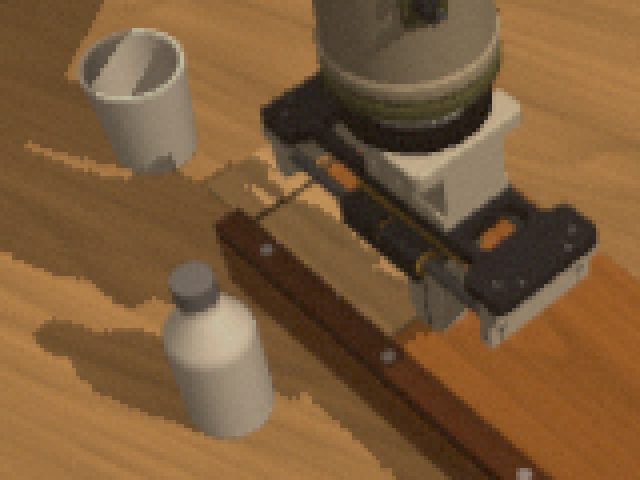

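Run:
```python
from h import *
z=np.load("w10.npz"); c={k:z[k] for k in z}; hsv=wristmeas(c)
for R in (range(332,370),range(289,296)):
    P=[(np.nonzero((hsv[r,440:545,1]>158))[0].max()+440.5,r) for r in R]; a=tob(ray(c,P,.04)[:,:2]); print(P[::6],np.median(a,0),a[:,1].std())
```

```text
[(np.float64(518.5), 332), (np.float64(517.5), 338), (np.float64(515.5), 344), (np.float64(514.5), 350), (np.float64(513.5), 356), (np.float64(511.5), 362), (np.float64(510.5), 368)] [-0.06697106 -0.15081824] 0.0002102828857650541
[(np.float64(528.5), 289), (np.float64(527.5), 295)] [-0.01828449 -0.15082709] 0.00016997431735853304
```

6.5 mm remains. I'll push 6.3 mm slowly.

{"method": "play_rows", "body": {"series": [[[1,-0.0005,-0.0015,0,0],[1,-0.001,-0.003,0,0],[1,-0.0015,-0.0045,0,0],[1,-0.0019,-0.0055,0,0],[1,-0.002,-0.006,0,0],[1,-0.002,-0.006,0,0],[1,-0.002,-0.006,0,0]]]}}

```text
t: 9.95
tool_pos: [0.5761, -0.042, 0.0567]
orientation: [3.101, -0.504, 0.0]
force: [0.4, -1.0, 0.1]
opening: 0.0003
```

```bash
cat > m.py <<'E'
from h import *
import sys
s=sensors.read_state(); print(s["t"],s["tool_pos"],s["force"],tob(np.array([s["tool_pos"][:2]])))
c=cam("wrist"); save(c,"pics/%s.png"%sys.argv[1])
hsv=wristmeas(c);P=[]
for r in range(212,280):
    v=hsv[r,515:560,2].astype(float); w=np.clip(v.max()*.6-v,0,None); P.append((515+(w*np.arange(45)).sum()/w.sum(),r))
a=tob(ray(c,P,.046)[:,:2]); print("line",np.median(a,0),np.polyfit(a[:,0],a[:,1],1))
P=[(np.nonzero((hsv[r,440:545,1]>158))[0].max()+440.5,r) for r in range(332,370)]; a=tob(ray(c,P,.04)[:,:2]); print("end",np.median(a,0),a[:,1].std())
E
python3 m.py w11
```

```text
9.95 [ 0.57610713 -0.04202519  0.05669793] [ 0.39058342 -1.02960469  0.08798788] [[ 0.01483158 -0.01531023]]
line [ 0.01884968 -0.15042372] [ 0.00173115 -0.15043679]
end [-0.06693679 -0.15083414] 0.0002164400798419382
```

The line is within 0.4 mm of the end. I'll back off, lift and move clear to verify from all the views.

{"method": "play_rows", "body": {"series": [[[1,0.003,0.009,0,0],[1,0.0063,0.019,0,0],[1,0.0063,0.019,0.03,0],[1,0.0063,0.019,0.07,0],[1,0.0063,0.019,0.11,0],[1,-0.02,0.05,0.12,0],[1,-0.05,0.09,0.12,0],[1,-0.07,0.13,0.12,0]]]}}

```text
t: 10.8
tool_pos: [0.5052, 0.0897, 0.1776]
orientation: [-3.1, 0.505, -0.002]
force: [0.4, 1.0, 0.7]
opening: 0.0001
```

{"method": "play_rows", "body": {"series": [[[1,-0.02,0.045,0,0],[1,-0.04,0.09,0,0],[1,-0.06,0.135,0,0],[1,-0.08,0.18,0,0],[1,-0.08,0.2,0,0],[1,-0.08,0.2,0,0]]]}}

```text
t: 11.4
tool_pos: [0.4249, 0.2914, 0.1769]
orientation: [-3.101, 0.497, -0.0]
force: [-0.4, -0.9, 0.2]
opening: 0.0006
```

Run:
```python
from h import *
s=sensors.read_state(); print(s["t"],s["tool_pos"],s["force"])
for n in("top","scene"):
    c=cam(n); save(c,f"pics/{n}12.png"); np.savez(f"{n}12.npz",**{k:c[k] for k in("color","range_z","R","t","K")})
    if n=="top": save(c,"pics/topc12.png",(280,130,460,260),4)
    else: save(c,"pics/scenec12.png",(180,130,370,270),4)
```

```text
11.4 [0.42485133 0.29144084 0.17692506] [-0.39101061 -0.88162011  0.15607641]
```

View pics/topc12.png

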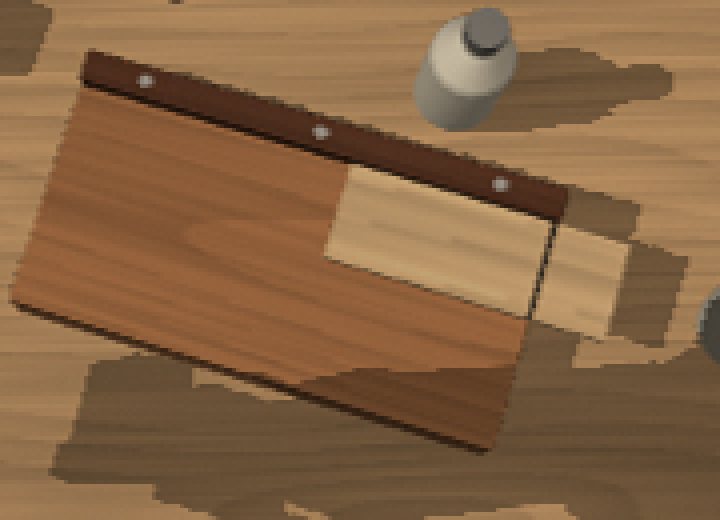

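View pics/scenec12.png

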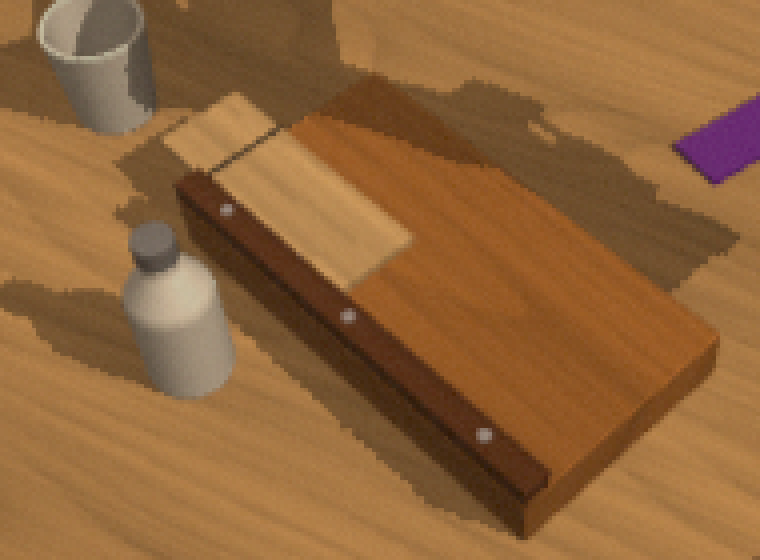

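The top crop shows the line at (543,268), running on from the board's open end (527,320)→(490,450). The blank lies flat along the fence and the short piece sticks out over the end. Now a numeric check.

Run:
```python
from h import *
z=np.load("top12.npz"); c={k:z[k] for k in z}; hsv,roi=seg(c)
H,S,V=hsv[...,0],hsv[...,1],hsv[...,2]
# near long edge: per column, transition blank->board below (cols in crop 330..525 => 364..411)
P=[]
for u in range(364,411):
    col=S[150:230,u]; # blank S<135 
    k=np.nonzero((col<133)&(V[150:230,u]>110))[0]; P.append((u,150+k.max()+.5))
a=tob(ray(c,P,.046)[:,:2]); print("near edge x",np.median(a[:,0]),"slope rad",np.polyfit(a[:,1],a[:,0],1)[0])
P=[]
for r in range(187,209):
    u0=round(418-(r-187)*.27); v=V[r,u0-4:u0+5].astype(float); w=np.clip(v.max()*.75-v,0,None); P.append((u0-4+(w*np.arange(9)).sum()/w.sum(),r))
a=tob(ray(c,P,.046)[:,:2]); print("line",np.median(a,0),np.polyfit(a[:,0],a[:,1],1)[0],a[[0,-1]])
P=[]
for r in range(213,238):
    k=np.nonzero(S[r,380:425]>137)[0]; P.append((380+k.max()+.5,r))
a=tob(ray(c,P,.04)[:,:2]); print("end",np.median(a,0),a[:,1].std())
v,u=np.mgrid[0:400,0:640]; Pc=np.stack([(u-c["K"][0,2])/c["K"][0,0],(v-c["K"][1,2])/c["K"][1,1],np.ones_like(u)],-1)*c["range_z"][...,None]
W=(Pc-c["t"])@c["R"]
for p in [(375,185),(405,200),(425,203),(430,205)]: print(p,W[p[1],p[0]].round(4))
```

```text
near edge x -0.010496016500659327 slope rad 0.13649691820268595
line [ 0.01920864 -0.14798112] 0.0018367382457276944 [[ 0.04578379 -0.1477431 ]
 [-0.00709878 -0.14783608]]
end [-0.04791666 -0.14938879] 0.0007891046502162733
(375, 185) [ 0.5697 -0.0764  0.0495]
(405, 200) [ 0.5327 -0.1456  0.0458]
(425, 203) [ 0.5244 -0.1914  0.0472]
(430, 205) [ 0.5201 -0.2038  0.0429]
```

Top view gives the near edge at x=−10.5 mm (−10 is flush) and the line 0.4–1.4 mm short, at 2.4 mm per pixel. I'll take one finer look with the wrist camera above the open end.

{"method": "play_rows", "body": {"series": [[[1,0.008,-0.045,0,0],[1,0.017,-0.09,0,0],[1,0.025,-0.135,0,0],[1,0.033,-0.18,0,0],[1,0.042,-0.225,0,0],[1,0.05,-0.27,0,0],[1,0.058,-0.315,0,0],[1,0.066,-0.36,0,0]]]}}

```text
t: 12.3
tool_pos: [0.4917, -0.0753, 0.1769]
orientation: [3.1, -0.507, 0.001]
force: [1.5, 0.5, 0.5]
opening: 0.0004
```

{"method": "play_rows", "body": {"series": [[[1,0.005,-0.03,-0.01,0],[1,0.009,-0.047,-0.02,0],[1,0.009,-0.047,-0.02,0],[1,0.009,-0.047,-0.02,0],[1,0.009,-0.047,-0.02,0]]]}}

```text
t: 12.8
tool_pos: [0.501, -0.1179, 0.1568]
orientation: [-3.101, 0.502, 0.0]
force: [0.3, -0.8, -0.3]
opening: 0.0005
```

Run:
```python
from h import *
s=sensors.read_state(); print(s["t"],s["tool_pos"],s["force"])
c=cam("wrist"); save(c,"pics/w13.png"); np.savez("w13.npz",**{k:c[k] for k in("color","range_z","R","t","K")})
```

```text
12.8 [ 0.50101501 -0.11788079  0.15679698] [ 0.31681681 -0.79168052 -0.29053803]
```

View pics/w13.png

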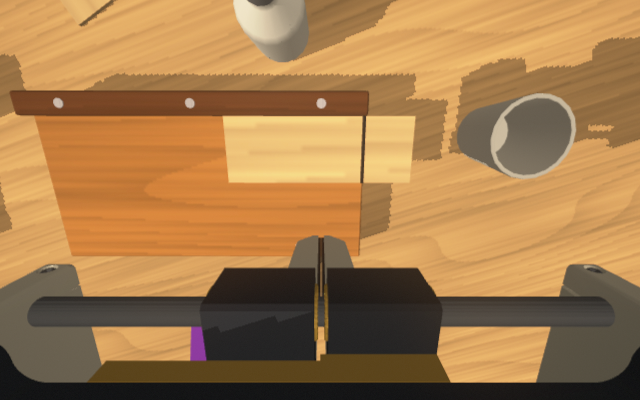

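Run:
```python
from h import *
z=np.load("w13.npz"); c={k:z[k] for k in z}; hsv=wristmeas(c); V,S=hsv[...,2],hsv[...,1]
P=[]
for r in range(121,179):
    v=V[r,350:376].astype(float); w=np.clip(v.max()*.75-v,0,None); P.append((350+(w*np.arange(26)).sum()/w.sum(),r))
a=tob(ray(c,P,.046)[:,:2]); print("line",np.median(a,0),np.polyfit(a[:,0],a[:,1],1)[0],P[0],P[-1])
P=[]
for r in range(190,232):
    k=np.nonzero((S[r,300:375]>158)&(V[r,300:375]>150))[0]; P.append((300+k.max()+.5,r))
a=tob(ray(c,P,.04)[:,:2]); print("end",np.median(a,0),a[:,1].std(),P[0],P[-1])
for n,rr,lo in (("near",range(235,355),170),("nearover",range(368,408),170)):
    P=[]
    for u in rr:
        s=S[lo:195,u].astype(int); k=np.argmax(np.abs(np.diff(s))); P.append((u,lo+k+.5))
    a=tob(ray(c,P,.046)[:,:2]); print(n,np.median(a[:,0]),np.polyfit(a[:,1],a[:,0],1)[0])
P=[(u,100+np.argmax(np.diff(V[100:130,u].astype(int)))+.5) for u in range(235,350)]; print("fence/blank",np.median(tob(ray(c,P,.046)[:,:2])[:,0]), np.median(tob(ray(c,P,.056)[:,:2])[:,0]))
P=[(u,100+np.argmax(np.diff(V[100:130,u].astype(int)))+.5) for u in range(372,408)]; a=tob(ray(c,P,.046)[:,:2]);print("far edge of overhang",np.median(a[:,0]),P[0],P[-1])
```

```text
line [ 0.0210936  -0.15013777] 0.0004972230478688797 (np.float64(364.018115942029), 121) (np.float64(361.37298387096774), 178)
end [-0.03910182 -0.15120427] 0.0003172063459589936 (np.float64(361.5), 190) (np.float64(359.5), 231)
near -0.009642751229751615 -0.0013896273639963368
nearover -0.008582263695692718 0.03441563010886662
fence/blank 0.050603343215393046 0.050437814396368436
far edge of overhang 0.05071012815127918 (372, np.float64(115.5)) (407, np.float64(115.5))
```

Run:
```python
from h import *
print(robot.close_job()); print(sensors.read_state()["t"])
```

```text
the job is handed in; nothing more can be done
None
the job is handed in; nothing more can be done
```

The blank is flat against the fence with its pencil line over the board's open end, and I handed the job in at about 13 s of the 51 s allowed. With the closed fingertips I pushed it sideways until it met the fence (about 9 N). I then slid it about 131 mm along the fence from its far end and moved the arm clear.

**Line position:** the wrist camera put the line 0.4 mm short of the open end just after the push and 1.1 mm short on the last look. The coarser top view said 1.4 mm. The line itself is 3 mm wide, so I left it there.

**Against the fence:** the blank's far edge measured 50.7 mm against the fence face at 50.5 mm, and it is square to within about 0.1°. In the last views it lies flat, with the short piece out in the air.

**Checks that disagreed:**
- The top-view fit of the blank's near edge gave a slope of 0.14 rad.
- The wrist-view fit of that edge on the overhanging piece gave 0.034 rad.
- I took both as bad fits, because the wrist fit along the main part of the blank gave 0.001 rad.

**Unplanned contact:** the fingertip pressed the board top with about 10 N once while I was lowering it, and I raised it straight away. I did not touch the glue bottle, cup or mallet.

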